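Feel a turned leg for torn grain on the lathe

ROBOT

A 7-joint arm with a two-finger parallel gripper is mounted at the origin on the work surface. World frame = base frame: x ahead of the robot, y to its left, z up, the work surface at z = 0. Lengths are in m, angles in degrees, forces in N, time in s.
With the tool pointing down it reaches from about 0.4 to 0.75 m from the base axis. Payload 19.5 kg.
Tool frame: the origin (TCP) lies between the finger pads, 19 mm behind the fingertips; this is the grasp point; z points along the fingers, y is the line along which they close (so a half turn about z gives the same grasp; the last joint's range is limited). The gripper opens to 85 mm and grips with 20 to 120 N. Pads are 22 mm wide; open, the fingers measure 114 mm over their backs; the gripper's body (76 mm by 85 mm) begins 54 mm behind the grasp point. The pads swing forward as they close: fully open they stand 13 mm farther back than shut.
Start: joints at [71.408, 40.479, -1.581, 85.061, 1.261, 54.483, -4.326], TCP at [0.16, -0.552, 0.25] pointing down, gripper open.
Joint ranges: [-155.06, 155.06], [-18.47, 123.98], [-90, 86.84], [0, 140.48], [-83.41, 263.41], [0, 116], [-161.91, 161.91]. Speed limits (degrees/s): [108.29, 108.29, 147.25, 147.25, 172.46, 172.46, 172.46].

INTERFACE

Orientations are given as a 3x3 rotation matrix whose columns are the frame's x, y, z axes.
In Python, from station import sense, get_image, ctrl, spot_in gives the robot as it stands.
- The arm moves only by the tool servo_tool, never from a script. Its argument "moves" is a list of rows, each a list of 4 numbers: the shift along the tool's x, y, z in m, then the turn about the tool's z in rad. In form: [[x, y, z, turn], ...]. A call has 1 to 12 rows; each row is the pose to reach, as a shift and turn from the pose commanded when the call began, along the tool's axes at that moment; what a row does not reach only later rows make up. A row lasts 1/8 s, in which the tool goes at most 62.5 mm and 10.7 degrees, less where a joint would pass 70% of its speed; a pose out of reach is approached as far as the arm can. A call with a gripper value outside its range is refused whole. "grip" is the opening, from 0 (shut) to 1 (fully open), set as the call begins (left out, the last holds). The fingers move at their own pace and stop on an object; the grip force is fixed at half the most. Time passes only in rows, so rows that repeat a pose let the fingers close. It gives the time, the measured TCP pose, the force, the opening and the grip force at its end, in the units of the state.
- sense(): the state, without advancing time (a new reading comes with each control period).
- get_image(name): name is "scene" or "top" or "wrist"; returns a dict with "img" (420x560x3 uint8, red, green, blue), "mtx" (3x3 intrinsics, pixels), "extrinsics" (4x4, takes a point from camera to world coordinates). Camera axes: x right, y up, looking along -z (the intrinsics and any distortion apply to the point x, -y, -z); pixel columns grow to the right and rows downward; lengths in m; the calibration is good to about 2 mm. A picture is of the moment at which its call begins. There is no depth.
- ctrl.finish_job(): hands the job in; it is judged then, once.
Trained networks look in the newest picture that a camera, given by its name, has taken for a name from the list of things; names that differ only in an ending like _2 or _b are one class to them, and where a whole thing is asked for, a point or a joint stands for the part that bears it (a point fixed in the world has none). Each returns a list of dicts, best first, with "score" (0 to 1); they miss things now and then, are a little off and sometimes report something else, mostly with a low value. They report only what shows in the picture. A call takes as long as a camera call.
- spot_in(camera, query): "extent" ([left, top, width, height] in pixels, round what is visible of it).
The state is a dict: "t": time; "q": joint angles; "joint_vel": joint speeds; "tau": joint torques, N m; "ee_pos": TCP position; "orientation": TCP orientation; "ft_force": force on the tool from outside, world axes, zero at the start; "ft_torque": the same for the moment, N m; "gripper_width": finger opening in m; "gripper_force": force on a finger pad.
Only numpy, scipy, OpenCV 4.12 (cv2) and the standard library are available. Lean on these libraries where they do the work, as an engineer would, in place of code of your own. Each camera call takes 0.05 s, during which the arm holds its last target. There are 200 camera calls.

TASK

The lathe is stopped and the table leg in it has just been sanded: feel it for torn grain. With the gripper shut, rest the fingertips lightly on top of the leg and run them in one light stroke along the whole round shaft, from its headstock end (next to the square block) to its thin end at the tailstock, then back to the headstock end, following its swell so that they keep touching. Press gently, do not grip or turn the leg, disturb neither the tool rest nor anything lying about, and finish with the hand lifted clear of the leg.

Things in the scene. Friction and masses are not known exactly. Their poses are not given: they have to be found in the camera images.
- lathe: bench wood lathe, fixed, green castings, 780 mm long. Origin on the bench below the lathe axis; z up, y along the axis towards the headstock. Axis 205 mm above the bench. Headstock: lathe y +155 to +340, 150 mm deep, top at 270 mm, motor behind it. Tailstock: lathe y -245 to -385, top at 235 mm (lock lever to 260). What stands between them is under 230 mm
- leg: freshly turned rigid table leg of pale wood between the lathe's centres; origin on the axis, own z up at the start. Along lathe y: square block 42 mm wide +100 to +55, bead 40 mm thick to +43, then the round shaft, 30 mm thick at its neck, 40 at the swell, 26 at its thin end (-137), foot bead 34 mm thick -142 to -151, end -158. Turns about its axis only if a side push beats 0.25 N m of belt drag
- rest_bar (a point): middle of the top of the tool rest's bar, a dark steel bar 150 mm long, parallel to the leg on the robot's side of it, 53 mm from the lathe axis and 206 mm above the bench; it may stand at different places along the bed, clamped; not to be moved
- wax_tin: round metal tin, 72 mm across and 26 mm high, loose on top of the headstock; origin under its middle; a bystander, not to be moved
- pencil: flat carpenter's pencil, 170 x 12 x 8 mm, loose on top of the headstock; origin under its middle; a bystander
- sanding_block: cork sanding block 115 x 60 x 30 mm, loose across the lathe bed near the tailstock, below the leg; origin under its middle; a bystander
- oil_bottle: amber bottle 60 mm across, 135 mm high, loose on the bench on the robot's side of the lathe; a bystander, not to be moved; origin under its middle
- brush_mug: white cup 72 mm across, 85 mm high, loose on the bench on the robot's side of the lathe; a bystander, not to be moved; origin under its middle
- knob_a: small turned wooden drawer knob, 40 mm across and 39 mm high, standing loose on its narrow foot on the bench beyond the lathe; origin under it; a bystander, not to be moved
- knob_b: a second drawer knob, like knob_a
- calipers: outside calipers of steel, 115 x 70 mm, 12 mm high, loose across the lathe bed near the headstock, below the leg; origin at the pivot; a bystander
- crest0 (a point): point on the top line (crest) of the turned part, at lathe y +30 mm, 221.0 mm above the bench (the leg's radius there is 16.0 mm); the start of the stroke, by the neck at the headstock end; the crest line runs nearly straight from each crest point to the next
- crest1 (a point): point on the top line (crest) of the turned part, at lathe y -10 mm, 224.4 mm above the bench (the leg's radius there is 19.4 mm)
- crest2 (a point): point on the top line (crest) of the turned part, at lathe y -50 mm, 224.5 mm above the bench (the leg's radius there is 19.5 mm)
- crest3 (a point): point on the top line (crest) of the turned part, at lathe y -90 mm, 221.8 mm above the bench (the leg's radius there is 16.8 mm)
- crest4 (a point): point on the top line (crest) of the turned part, at lathe y -130 mm, 218.6 mm above the bench (the leg's radius there is 13.6 mm); the far end of the stroke, where the shaft is thinnest

How it is judged (in metres and radians):
On the way, in this order (a step that is already met when the one before it is completed fails the run):
1. going out: fingertips touch the top of the turned part at its headstock end (crest0) (contact force between the fingers and leg above 0.2 N and x of the grasp point in the frame of lathe between -0.025 and 0.025 m and z of the grasp point in the frame of lathe above 0.225 m and y of the grasp point in the frame of lathe between 0.015 and 0.075 m).
2. going out: fingertips touch the top near crest1 (contact force between the fingers and leg above 0.2 N and x of the grasp point in the frame of lathe between -0.025 and 0.025 m and z of the grasp point in the frame of lathe above 0.225 m and y of the grasp point in the frame of lathe between -0.024 and 0.004 m).
3. going out: fingertips touch the top near crest2 (the middle) (contact force between the fingers and leg above 0.2 N and x of the grasp point in the frame of lathe between -0.025 and 0.025 m and z of the grasp point in the frame of lathe above 0.225 m and y of the grasp point in the frame of lathe between -0.064 and -0.036 m).
4. going out: fingertips touch the top near crest3 (contact force between the fingers and leg above 0.2 N and x of the grasp point in the frame of lathe between -0.025 and 0.025 m and z of the grasp point in the frame of lathe above 0.225 m and y of the grasp point in the frame of lathe between -0.104 and -0.076 m).
5. going out: fingertips touch the top at its tailstock end (crest4) (contact force between the fingers and leg above 0.2 N and x of the grasp point in the frame of lathe between -0.025 and 0.025 m and z of the grasp point in the frame of lathe above 0.225 m and y of the grasp point in the frame of lathe between -0.165 and -0.115 m).
6. coming back: fingertips touch the top near crest3 (all of step 4).
7. coming back: fingertips touch the top near crest2 (the middle) (all of step 3).
8. coming back: fingertips touch the top near crest1 (all of step 2).
9. coming back: fingertips touch the top of the turned part at its headstock end (crest0) (all of step 1).
At the end, for the whole second after the job is handed in: After the stroke out and back, the hand is clear of the leg (TCP more than 40 mm from the middle of the leg's top), the leg is turned less than 0.25 rad (14 degrees) from its start, the tool rest's bar is within 6 mm and every loose thing within 20 mm of where it started (angle between leg's own z axis and vertical below 0.25 rad and distance of rest_bar from where it was at the start of the episode below 0.006 m and contact force between the arm and leg below 0.1 N and distance between the grasp point and crest2 above 0.04 m and distance of each of wax_tin, sanding_block, oil_bottle, brush_mug, knob_a, knob_b, calipers, pencil from where it was at the start of the episode below 0.02 m); the robot touches nothing.
It fails at once if the leg is pressed hard (more than 30 N) (contact force between anything else and leg above 30 N).
It fails at once if the leg is turned in its centres by more than 0.25 rad (angle between leg's own z axis and vertical above 0.25 rad).
It fails at once if the tool rest is shifted by more than 6 mm (distance of rest_bar from where it was at the start of the episode above 0.006 m).
It fails at once if a loose thing is pushed, knocked over, lifted or carried (moved more than 20 mm) (distance of any of wax_tin, sanding_block, oil_bottle, brush_mug, knob_a, knob_b, calipers, pencil from where it was at the start of the episode above 0.02 m).
It also fails if it takes over 64 s, if anything falls off the work surface, if the arm or the gripper's body presses on something with over 40 N, if the wrist force passes 120 N, or if a joint passes its speed limit or range.

## Working session

There is one attempt and no reset: what is moved stays moved. The work goes in short steps, Python scripts to look and compute and a tool call to move; the robot and the scene stay as the last step left them, time stands still between calls to the robot, and variables do not carry over. Pictures are saved under pics/ and viewed, at most 10 in all, crops included, and the job is handed in when it is done.

Besides the shell and the picture viewer there is one more tool, called after "Request:" as name(argument=value, ...) on one line, values as JSON. servo_tool: Moves the arm, as the interface text tells. Its arguments: {"type":"object","properties":{"moves":{"type":"array","items":{"type":"array","items":{"type":"number"}}},"grip":{"type":"number"}},"required":["moves"]}

```bash
mkdir -p pics
python3 - <<'E'
from station import *
import cv2
s=sense();print(s['t'],s['ee_pos'],s['orientation'],s['ft_force'])
for n in('scene','top'):
    d=get_image(n);cv2.imwrite(f'pics/{n}.png',d['img'][:,:,::-1]);print(n,d['mtx'].tolist(),d['extrinsics'].round(4).tolist())
    for q in('lathe','leg','rest_bar','oil_bottle','brush_mug','wax_tin','pencil'):
        print(q,[(r['score'],r['extent']) for r in spot_in(n,q)[:2]])
E
```

```text
0.0 [ 0.16042721 -0.55190806  0.24954171] [[ 9.60262679e-01  2.79097632e-01 -3.14552789e-04]
 [ 2.79097810e-01 -9.60262090e-01  1.06341332e-03]
 [-5.25697845e-06 -1.10894712e-03 -9.99999385e-01]] [-0.05226698  0.16856591 -0.14630322]
scene [[407.5398697508425, 0.0, 281.5593473969077], [0.0, 407.5398697508425, 213.84342100304346], [0.0, 0.0, 1.0]] [[0.1392, -0.7327, 0.6661, 1.1335], [0.9902, 0.1095, -0.0866, 0.0243], [-0.0095, 0.6717, 0.7408, 0.8303], [0.0, 0.0, 0.0, 1.0]]
lathe [(0.93, [26.1, 177.7, 430.5, 160.7]), (0.6, [133.3, 237.8, 41.4, 54.3])]
leg [(0.98, [158.0, 215.0, 133.8, 30.2])]
rest_bar [(0.92, [169.9, 204.1, 73.3, 71.6])]
oil_bottle [(0.88, [290.4, 196.3, 23.6, 42.9])]
brush_mug [(0.52, [123.6, 219.6, 34.4, 12.9])]
wax_tin [(0.81, [329.5, 185.0, 37.7, 29.7]), (0.24, [28.0, 178.6, 425.9, 161.8])]
pencil [(0.81, [387.8, 171.8, 8.7, 67.9])]
top [[491.42236193322816, 0.0, 276.7263749896145], [0.0, 491.42236193322816, 205.0758365520683], [0.0, 0.0, 1.0]] [[-0.0017, 0.9966, -0.082, 0.4722], [-1.0, -0.0012, 0.0066, 0.0894], [0.0065, 0.082, 0.9966, 1.1856], [0.0, 0.0, 0.0, 1.0]]
lathe [(0.94, [107.3, 75.7, 418.6, 170.7])]
leg [(0.76, [263.6, 163.3, 128.3, 28.0])]
rest_bar [(0.75, [307.1, 191.9, 79.3, 51.9])]
oil_bottle [(0.91, [228.1, 231.2, 30.2, 24.5])]
brush_mug [(0.9, [400.7, 229.6, 37.1, 30.3]), (0.5, [106.3, 81.7, 418.3, 162.6])]
wax_tin [(0.89, [186.5, 144.6, 39.8, 41.0])]
pencil [(0.68, [146.0, 115.6, 39.7, 86.4])]
```

View pics/top.png

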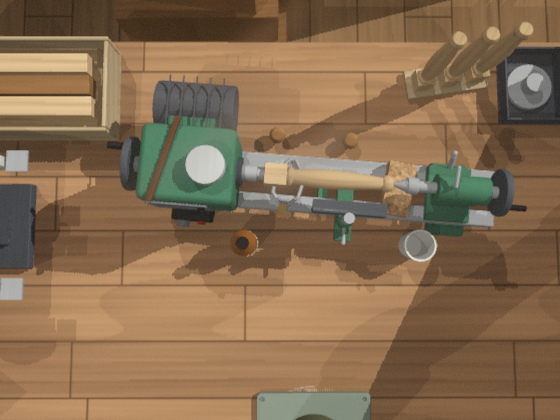

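View pics/scene.png

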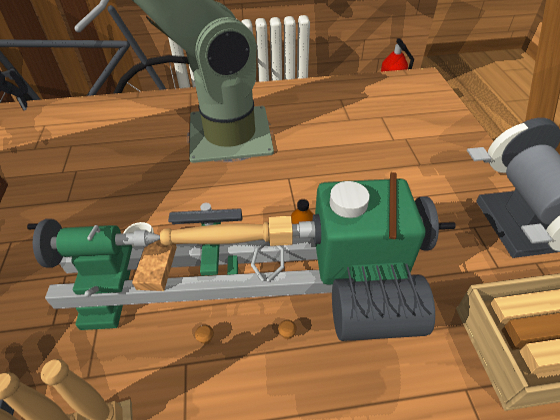

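The top view shows the leg from about (265,174) to (391,184), with the tool rest just below it, the wax tin at (206,165) and the mug at (418,245). I'll zoom in on both views for exact axis pixels.

Run:
```python
import cv2,numpy as np
a=cv2.imread('pics/top.png')[140:220,240:440];b=cv2.imread('pics/scene.png')[195:265,110:310]
f=lambda i:cv2.resize(i,None,fx=4,fy=4,interpolation=cv2.INTER_CUBIC)
c=np.vstack([f(a),f(b)])
for k in range(0,20): cv2.line(c,(k*40,0),(k*40,8),(0,0,255),1)
for k in range(0,15): cv2.line(c,(0,k*40),(8,k*40),(0,0,255),1)
cv2.imwrite('pics/z.png',c)
```

```text
(no output)
```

View pics/z.png

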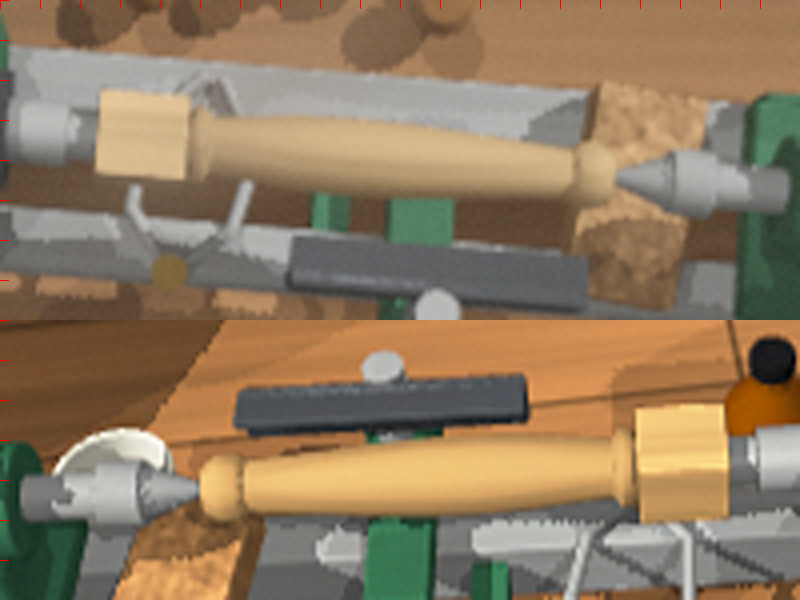

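```bash
cat > h.py <<'E'
import numpy as np
from station import *
from scipy.optimize import least_squares
C={}
def cam(n):
    d=get_image(n);return d['mtx'],d['extrinsics'],d['img']
def proj(K,E,P):
    c=np.linalg.inv(E)@np.r_[P,1];return np.array([K[0,0]*c[0]/-c[2]+K[0,2],K[1,1]*-c[1]/-c[2]+K[1,2]])
def Lw(p,L): # lathe->world, p=(x0,y0,yaw)
    c,s=np.cos(p[2]),np.sin(p[2]);return np.array([p[0]+c*L[0]-s*L[1],p[1]+s*L[0]+c*L[1],L[2]])
E
python3 - <<'E'
from h import *
T=cam('top')[:2];S=cam('scene')[:2]
def t(u,v):return((u+.5)/4-.5+240,(v+.5)/4-.5+140)
def s(u,v):return((u+.5)/4-.5+110,(v+.5-320)/4-.5+195)
A=[(T,t(593,175),-.1465),(T,t(200,145),.049),(T,t(188,136),.055),(S,s(223,487),-.1465),(S,s(623,466),.049)]
obs=[(c,np.array(px),(0,y,.205)) for c,px,y in A]; del obs[2]
for sub in (obs,obs[:2],obs[2:]):
  best=min((least_squares(lambda p:np.concatenate([proj(*c,Lw(p,L))-px for c,px,L in sub]),[.5,0,a]) for a in(0,3.1)),key=lambda r:r.cost)
  print(best.x,best.fun.round(2))
  if sub is obs:p=best.x
print('crests',[Lw(p,(0,y,z)).round(4).tolist() for y,z in((.03,.221),(-.01,.2244),(-.05,.2245),(-.09,.2218),(-.13,.2186))])
for n,l in(('tail',(0,-.245,.235)),('head',(0,.155,.27))):print(n,Lw(p,l).round(3))
for nm in('brush_mug','oil_bottle','wax_tin'):
  print(nm,spot_in('top',nm)[0]['extent'])
E
```

```text
[0.60814791 0.00770985 6.20492582] [-1.25 -0.13  0.14 -0.09  0.08 -0.06 -1.2  -0.07]
[ 0.60789299  0.00660004 -0.07775835] [-0.69 -0.04  0.69  0.05]
[ 0.60861089  0.0088083  -0.0775022 ] [ 0.63  0.1  -0.63  0.03]
crests [[0.6105, 0.0376, 0.221], [0.6074, -0.0023, 0.2244], [0.6042, -0.0421, 0.2245], [0.6011, -0.082, 0.2218], [0.598, -0.1219, 0.2186]]
tail [ 0.589 -0.237  0.235]
head [0.62  0.162 0.27 ]
brush_mug [398.3, 230.8, 38.5, 32.1]
oil_bottle [230.7, 232.0, 26.4, 22.2]
wax_tin [189.7, 145.0, 34.8, 41.7]
```

Lathe origin is about (0.608, 0.0075) with yaw of about -4.45°. First I'll lift, shut the gripper and align it, then travel above crest0.

Request:
servo_tool(grip=0, moves=[[0,0,-0.03,0.05],[0,0,-0.06,0.1],[0,0,-0.09,0.16],[0,0,-0.1,0.22],[0,0,-0.1,0.28],[0,0,-0.1,0.33],[0,0,-0.1,0.361],[0,0,-0.1,0.361]])

```text
t: 2.05
ee_pos: [0.1605, -0.5521, 0.35]
orientation: [[0.997, -0.078, -0.0], [-0.078, -0.997, 0.0], [-0.0, -0.0, -1.0]]
ft_force: [0.1, 0.6, 0.3]
gripper_width: 0.0
gripper_force: 0.0
```

Request:
servo_tool(moves=[[0.01,-0.016,0,0],[0.03,-0.046,0,0],[0.055,-0.084,0,0],[0.08,-0.122,0,0],[0.105,-0.16,0,0],[0.13,-0.199,0,0],[0.155,-0.237,0,0],[0.18,-0.275,0,0],[0.205,-0.313,0,0],[0.23,-0.351,0,0],[0.245,-0.374,0,0],[0.25,-0.382,0,0]])

```text
t: 3.55
ee_pos: [0.4402, -0.1897, 0.3499]
orientation: [[0.997, -0.075, -0.0], [-0.075, -0.997, 0.0], [-0.0, -0.0, -1.0]]
ft_force: [-1.0, -1.0, -0.1]
gripper_width: -0.0005
gripper_force: 0.0
```

Request:
servo_tool(moves=[[0.01,-0.016,0,0],[0.03,-0.046,0,0],[0.055,-0.084,0,0],[0.08,-0.122,0,0],[0.105,-0.16,0,0],[0.13,-0.199,0,0],[0.148,-0.226,0,0],[0.1526,-0.233,0,0],[0.1526,-0.233,0.03,0],[0.1526,-0.233,0.06,0],[0.1526,-0.233,0.08,0],[0.1526,-0.233,0.08,0]])

```text
t: 5.05
ee_pos: [0.6093, 0.0282, 0.2694]
orientation: [[0.997, -0.079, -0.002], [-0.079, -0.997, -0.001], [-0.002, 0.001, -1.0]]
ft_force: [-0.3, 0.2, 0.2]
gripper_width: 0.0002
gripper_force: 0.0
```

Run:
```python
from h import *
import cv2
a=cam('top')[2][100:240,200:420];b=cam('scene')[2][150:290,150:370];w=cam('wrist')[2]
f=lambda i:cv2.resize(i,(440,280),interpolation=cv2.INTER_CUBIC)
c=np.hstack([np.vstack([f(a),f(b)]),cv2.resize(w,(360,270)) if 0 else cv2.copyMakeBorder(cv2.resize(w,(360,270)),0,290,0,0,0)])
cv2.imwrite('pics/z2.png',c[:,:,::-1]);s=sense();print(s['ee_pos'],s['ft_force'])
p=(.6081,.0077,-.0779);d=s['ee_pos'];R=np.array([[np.cos(p[2]),-np.sin(p[2])],[np.sin(p[2]),np.cos(p[2])]])
print(R.T@(d[:2]-np.array(p[:2])))
```

```text
[0.61012004 0.02890462 0.27112528] [-0.82525779  0.02096074 -0.43473232]
[0.00036375 0.02129752]
```

View pics/z2.png

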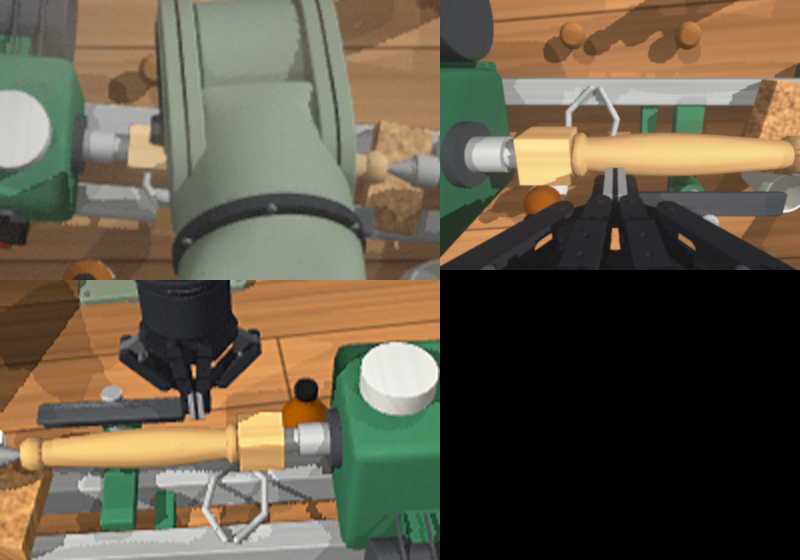

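The wrist view shows the shut fingers pointing at the neck of the shaft, right of the bead, and in the scene view the rest and oil bottle are clear of the hand. Descending.

Request:
servo_tool(moves=[[0,0,0.01,0],[0,0,0.018,0],[0,0,0.023,0],[0,0,0.025,0],[0,0,0.025,0],[0,0,0.025,0]])

```text
t: 5.95
ee_pos: [0.61, 0.0295, 0.2452]
orientation: [[0.997, -0.078, 0.0], [-0.078, -0.997, 0.0], [0.0, -0.0, -1.0]]
ft_force: [-0.1, -0.6, -0.3]
gripper_width: -0.0001
gripper_force: 0.0
```

Request:
servo_tool(moves=[[0,0,0.001,0],[0,0,0.001,0],[0,0,0.002,0],[0,0,0.002,0]])

```text
t: 6.45
ee_pos: [0.6098, 0.0295, 0.2429]
orientation: [[0.997, -0.078, -0.0], [-0.078, -0.997, 0.0], [-0.0, -0.0, -1.0]]
ft_force: [-0.4, 0.8, 0.6]
gripper_width: 0.0
gripper_force: 0.0
```

Request:
servo_tool(moves=[[0,0,0.0005,0],[0,0,0.001,0],[0,0,0.001,0]])

```text
t: 6.82
ee_pos: [0.6099, 0.0295, 0.242]
orientation: [[0.997, -0.078, -0.0], [-0.078, -0.997, 0.0], [-0.0, -0.0, -1.0]]
ft_force: [-0.1, -0.1, -0.5]
gripper_width: -0.0001
gripper_force: 0.0
```

Request:
servo_tool(moves=[[0,0,0.0005,0],[0,0,0.001,0],[0,0,0.001,0]])

```text
t: 7.2
ee_pos: [0.6099, 0.0295, 0.2413]
orientation: [[0.997, -0.078, 0.0], [-0.078, -0.997, 0.0], [0.0, -0.0, -1.0]]
ft_force: [-1.8, 0.5, 5.4]
gripper_width: -0.0004
gripper_force: 2.6
```

Contact. I'll press 0.3 mm more to learn the stiffness.

Request:
servo_tool(moves=[[0,0,0,0],[0,0,0,0]])

```text
t: 7.45
ee_pos: [0.61, 0.0295, 0.2413]
orientation: [[0.997, -0.078, 0.0], [-0.078, -0.997, 0.0], [0.0, -0.0, -1.0]]
ft_force: [-0.9, -1.1, 5.4]
gripper_width: 0.0
gripper_force: 2.6
```

Request:
servo_tool(moves=[[0,0,0.0003,0],[0,0,0.0003,0],[0,0,0.0003,0]])

```text
t: 7.82
ee_pos: [0.61, 0.0295, 0.2412]
orientation: [[0.997, -0.078, 0.001], [-0.078, -0.997, 0.0], [0.001, -0.0, -1.0]]
ft_force: [-2.7, -1.0, 8.8]
gripper_width: 0.0001
gripper_force: 4.0
```

About 11 N/mm. I'll begin the stroke, targeting 6–9 N and correcting after each segment.

Request:
servo_tool(moves=[[0,0.0025,-0.0002,0],[0,0.005,-0.0004,0],[0,0.0075,-0.0006,0],[0,0.01,-0.0008,0],[0,0.01,-0.0008,0]])

```text
t: 8.45
ee_pos: [0.6095, 0.0203, 0.2421]
orientation: [[0.997, -0.078, 0.001], [-0.078, -0.997, 0.001], [0.001, -0.002, -1.0]]
ft_force: [-0.0, 4.4, 7.0]
gripper_width: -0.0
gripper_force: 3.9
```

Request:
servo_tool(moves=[[0,0.0025,-0.0002,0],[0,0.005,-0.0004,0],[0,0.0075,-0.0006,0],[0,0.01,-0.0008,0],[0,0.01,-0.0008,0]])

```text
t: 9.07
ee_pos: [0.6087, 0.0101, 0.2428]
orientation: [[0.997, -0.078, 0.001], [-0.078, -0.997, 0.001], [0.001, -0.001, -1.0]]
ft_force: [1.3, 1.7, 6.8]
gripper_width: 0.0002
gripper_force: 3.4
```

Request:
servo_tool(moves=[[0,0.0025,-0.0002,0],[0,0.005,-0.0003,0],[0,0.0075,-0.0005,0],[0,0.01,-0.0006,0],[0,0.01,-0.0006,0]])

```text
t: 9.7
ee_pos: [0.6077, -0.0002, 0.2432]
orientation: [[0.997, -0.078, 0.001], [-0.078, -0.997, 0.001], [0.001, -0.001, -1.0]]
ft_force: [0.3, 2.5, 6.9]
gripper_width: 0.0
gripper_force: 3.2
```

Request:
servo_tool(moves=[[0,0.0025,-0.0001,0],[0,0.005,-0.0002,0],[0,0.0075,-0.0003,0],[0,0.01,-0.0003,0],[0,0.01,-0.0003,0]])

```text
t: 10.32
ee_pos: [0.607, -0.0101, 0.2436]
orientation: [[0.997, -0.078, 0.001], [-0.078, -0.997, 0.001], [0.001, -0.001, -1.0]]
ft_force: [-0.8, 1.9, 7.9]
gripper_width: -0.0002
gripper_force: 3.5
```

Request:
servo_tool(moves=[[0,0.0025,0,0],[0,0.005,-0.0001,0],[0,0.0075,-0.0001,0],[0,0.01,-0.0001,0],[0,0.01,-0.0001,0]])

```text
t: 10.95
ee_pos: [0.6061, -0.0203, 0.2436]
orientation: [[0.997, -0.078, 0.001], [-0.078, -0.997, 0.0], [0.001, -0.0, -1.0]]
ft_force: [0.8, 1.2, 5.7]
gripper_width: 0.0003
gripper_force: 2.8
```

Request:
servo_tool(moves=[[0,0.0025,0,0],[0,0.005,0,0],[0,0.0075,0,0],[0,0.01,0,0],[0,0.01,0,0]])

```text
t: 11.58
ee_pos: [0.6051, -0.0308, 0.2432]
orientation: [[0.997, -0.079, -0.0], [-0.079, -0.997, -0.0], [-0.0, 0.0, -1.0]]
ft_force: [-0.3, -0.4, 3.0]
gripper_width: -0.0
gripper_force: 1.4
```

Request:
servo_tool(moves=[[0,0.0025,0.0003,0],[0,0.005,0.0005,0],[0,0.0075,0.0006,0],[0,0.01,0.0007,0],[0,0.01,0.0007,0]])

```text
t: 12.2
ee_pos: [0.6045, -0.0404, 0.2427]
orientation: [[0.997, -0.078, 0.0], [-0.078, -0.997, 0.0], [0.0, -0.0, -1.0]]
ft_force: [0.5, -0.1, 5.6]
gripper_width: 0.0001
gripper_force: 2.5
```

Request:
servo_tool(moves=[[0,0.0025,0.0001,0],[0,0.005,0.0003,0],[0,0.0075,0.0005,0],[0,0.01,0.0006,0],[0,0.01,0.0006,0]])

```text
t: 12.82
ee_pos: [0.6038, -0.0503, 0.2423]
orientation: [[0.997, -0.078, 0.001], [-0.078, -0.997, 0.0], [0.001, -0.0, -1.0]]
ft_force: [0.2, 0.3, 6.4]
gripper_width: -0.0
gripper_force: 3.3
```

Request:
servo_tool(moves=[[0,0.0025,0.0002,0],[0,0.005,0.0004,0],[0,0.0075,0.0006,0],[0,0.01,0.0007,0],[0,0.01,0.0007,0]])

```text
t: 13.45
ee_pos: [0.6032, -0.06, 0.2418]
orientation: [[0.997, -0.078, 0.001], [-0.078, -0.997, 0.001], [0.001, -0.001, -1.0]]
ft_force: [0.9, 3.6, 9.1]
gripper_width: 0.0001
gripper_force: 4.6
```

Request:
servo_tool(moves=[[0,0.0025,0.0002,0],[0,0.005,0.0004,0],[0,0.0075,0.0006,0],[0,0.01,0.0008,0],[0,0.01,0.0008,0]])

```text
t: 14.08
ee_pos: [0.6025, -0.0698, 0.2412]
orientation: [[0.997, -0.078, 0.002], [-0.078, -0.997, 0.001], [0.002, -0.001, -1.0]]
ft_force: [0.4, 3.9, 11.6]
gripper_width: -0.0005
gripper_force: 5.8
```

Lathe y is about -0.078 and the force is rising, so I'll ease off.

Request:
servo_tool(moves=[[0,0.0025,0.0,0],[0,0.005,0.0001,0],[0,0.0075,0.0003,0],[0,0.01,0.0004,0],[0,0.01,0.0004,0]])

```text
t: 14.7
ee_pos: [0.6015, -0.08, 0.2405]
orientation: [[0.997, -0.078, 0.001], [-0.078, -0.997, 0.001], [0.001, -0.001, -1.0]]
ft_force: [1.7, 3.4, 7.5]
gripper_width: -0.0
gripper_force: 3.8
```

Request:
servo_tool(moves=[[0,0.0025,0.0002,0],[0,0.005,0.0003,0],[0,0.0075,0.0005,0],[0,0.01,0.0007,0],[0,0.01,0.0007,0]])

```text
t: 15.32
ee_pos: [0.6007, -0.0901, 0.2397]
orientation: [[0.997, -0.078, 0.001], [-0.078, -0.997, 0.0], [0.001, -0.0, -1.0]]
ft_force: [0.3, 2.0, 7.0]
gripper_width: 0.0
gripper_force: 3.4
```

Request:
servo_tool(moves=[[0,0.0025,0.0002,0],[0,0.005,0.0004,0],[0,0.0075,0.0006,0],[0,0.01,0.0008,0],[0,0.01,0.0008,0]])

```text
t: 15.95
ee_pos: [0.5999, -0.1, 0.2389]
orientation: [[0.997, -0.078, 0.001], [-0.078, -0.997, 0.0], [0.001, -0.0, -1.0]]
ft_force: [1.0, 2.0, 7.0]
gripper_width: -0.0003
gripper_force: 3.3
```

Request:
servo_tool(moves=[[0,0.0025,0.0002,0],[0,0.005,0.0004,0],[0,0.0075,0.0006,0],[0,0.01,0.0008,0],[0,0.01,0.0008,0]])

```text
t: 16.58
ee_pos: [0.5991, -0.11, 0.2381]
orientation: [[0.997, -0.078, 0.001], [-0.078, -0.997, 0.0], [0.001, -0.0, -1.0]]
ft_force: [0.0, 2.4, 7.8]
gripper_width: 0.0003
gripper_force: 3.3
```

Request:
servo_tool(moves=[[0,0.0025,0.0002,0],[0,0.005,0.0004,0],[0,0.0065,0.0005,0],[0,0.0065,0.0005,0]])

```text
t: 17.08
ee_pos: [0.5986, -0.1164, 0.2375]
orientation: [[0.997, -0.078, 0.001], [-0.078, -0.997, 0.0], [0.001, -0.0, -1.0]]
ft_force: [1.0, 2.2, 7.4]
gripper_width: -0.0001
gripper_force: 3.3
```

Far end reached. Coming back along the measured profile.

Request:
servo_tool(moves=[[0,-0.0025,-0.0002,0],[0,-0.005,-0.0004,0],[0,-0.0065,-0.0005,0],[0,-0.0065,-0.0005,0]])

```text
t: 17.58
ee_pos: [0.5989, -0.1111, 0.238]
orientation: [[0.997, -0.079, 0.0], [-0.079, -0.997, -0.001], [0.0, 0.001, -1.0]]
ft_force: [-0.4, -3.5, 5.8]
gripper_width: -0.0001
gripper_force: 2.9
```

Request:
servo_tool(moves=[[0,-0.0025,-0.0002,0],[0,-0.005,-0.0004,0],[0,-0.0075,-0.0006,0],[0,-0.01,-0.0008,0],[0,-0.01,-0.0008,0]])

```text
t: 18.2
ee_pos: [0.5997, -0.101, 0.2388]
orientation: [[0.997, -0.079, 0.0], [-0.079, -0.997, -0.001], [0.0, 0.001, -1.0]]
ft_force: [-0.4, -3.7, 5.9]
gripper_width: -0.0003
gripper_force: 3.0
```

Request:
servo_tool(moves=[[0,-0.0025,-0.0002,0],[0,-0.005,-0.0004,0],[0,-0.0075,-0.0006,0],[0,-0.01,-0.0008,0],[0,-0.01,-0.0008,0]])

```text
t: 18.82
ee_pos: [0.6005, -0.091, 0.2396]
orientation: [[0.997, -0.079, 0.0], [-0.079, -0.997, -0.001], [0.0, 0.001, -1.0]]
ft_force: [-0.8, -2.3, 5.8]
gripper_width: -0.0001
gripper_force: 3.1
```

Request:
servo_tool(moves=[[0,-0.0025,-0.0002,0],[0,-0.005,-0.0003,0],[0,-0.0075,-0.0005,0],[0,-0.01,-0.0007,0],[0,-0.01,-0.0007,0]])

```text
t: 19.45
ee_pos: [0.6013, -0.0811, 0.2403]
orientation: [[0.997, -0.079, 0.0], [-0.079, -0.997, -0.001], [0.0, 0.001, -1.0]]
ft_force: [-0.8, -3.5, 6.8]
gripper_width: -0.0001
gripper_force: 3.5
```

Request:
servo_tool(moves=[[0,-0.0025,-0.0002,0],[0,-0.005,-0.0003,0],[0,-0.0075,-0.0005,0],[0,-0.01,-0.0006,0],[0,-0.01,-0.0006,0]])

```text
t: 20.08
ee_pos: [0.6021, -0.0714, 0.2411]
orientation: [[0.997, -0.079, 0.001], [-0.079, -0.997, -0.002], [0.001, 0.002, -1.0]]
ft_force: [0.2, -4.0, 8.8]
gripper_width: -0.0004
gripper_force: 4.3
```

Request:
servo_tool(moves=[[0,-0.0025,-0.0003,0],[0,-0.005,-0.0005,0],[0,-0.0075,-0.0006,0],[0,-0.01,-0.0008,0],[0,-0.01,-0.0008,0]])

```text
t: 20.7
ee_pos: [0.6029, -0.0611, 0.2418]
orientation: [[0.997, -0.079, 0.0], [-0.079, -0.997, -0.001], [0.001, 0.001, -1.0]]
ft_force: [0.1, -3.4, 7.1]
gripper_width: 0.0001
gripper_force: 3.5
```

Request:
servo_tool(moves=[[0,-0.0025,-0.0001,0],[0,-0.005,-0.0003,0],[0,-0.0075,-0.0004,0],[0,-0.01,-0.0006,0],[0,-0.01,-0.0006,0]])

```text
t: 21.32
ee_pos: [0.6036, -0.051, 0.2423]
orientation: [[0.997, -0.079, 0.0], [-0.079, -0.997, -0.001], [0.0, 0.001, -1.0]]
ft_force: [-0.3, -1.1, 6.2]
gripper_width: -0.0002
gripper_force: 2.8
```

Request:
servo_tool(moves=[[0,-0.0025,-0.0001,0],[0,-0.005,-0.0002,0],[0,-0.0075,-0.0003,0],[0,-0.01,-0.0004,0],[0,-0.01,-0.0004,0]])

```text
t: 21.95
ee_pos: [0.6044, -0.0411, 0.2427]
orientation: [[0.997, -0.079, 0.0], [-0.079, -0.997, -0.001], [0.0, 0.001, -1.0]]
ft_force: [0.5, -1.9, 6.1]
gripper_width: -0.0
gripper_force: 2.9
```

Request:
servo_tool(moves=[[0,-0.0025,-0.0001,0],[0,-0.005,-0.0002,0],[0,-0.0075,-0.0003,0],[0,-0.01,-0.0004,0],[0,-0.01,-0.0004,0]])

```text
t: 22.58
ee_pos: [0.6052, -0.0311, 0.2431]
orientation: [[0.997, -0.079, 0.0], [-0.079, -0.997, -0.001], [0.0, 0.001, -1.0]]
ft_force: [-0.9, -1.9, 6.0]
gripper_width: 0.0003
gripper_force: 3.0
```

Request:
servo_tool(moves=[[0,-0.0025,-0.0,0],[0,-0.005,-0.0001,0],[0,-0.0075,-0.0001,0],[0,-0.01,-0.0002,0],[0,-0.01,-0.0002,0]])

```text
t: 23.2
ee_pos: [0.6061, -0.0215, 0.2434]
orientation: [[0.997, -0.079, 0.001], [-0.079, -0.997, -0.002], [0.001, 0.002, -1.0]]
ft_force: [-0.4, -4.4, 7.2]
gripper_width: 0.0001
gripper_force: 4.0
```

Request:
servo_tool(moves=[[0,-0.0025,0,0],[0,-0.005,0,0],[0,-0.0075,0,0],[0,-0.01,0,0],[0,-0.01,0,0]])

```text
t: 23.82
ee_pos: [0.607, -0.0116, 0.2436]
orientation: [[0.997, -0.079, 0.001], [-0.079, -0.997, -0.002], [0.001, 0.002, -1.0]]
ft_force: [-0.3, -3.7, 8.0]
gripper_width: -0.0
gripper_force: 4.6
```

Lathe y is about -0.019; from here it's downhill towards the neck.

Request:
servo_tool(moves=[[0,-0.0025,0,0],[0,-0.005,0.0001,0],[0,-0.0075,0.0002,0],[0,-0.01,0.0003,0],[0,-0.01,0.0003,0]])

```text
t: 24.45
ee_pos: [0.6077, -0.0015, 0.2432]
orientation: [[0.997, -0.079, 0.001], [-0.079, -0.997, -0.002], [0.001, 0.002, -1.0]]
ft_force: [-0.6, -3.3, 9.1]
gripper_width: 0.0001
gripper_force: 4.4
```

Request:
servo_tool(moves=[[0,-0.0025,0.0001,0],[0,-0.005,0.0003,0],[0,-0.0075,0.0004,0],[0,-0.01,0.0006,0],[0,-0.01,0.0006,0]])

```text
t: 25.08
ee_pos: [0.6086, 0.0083, 0.2428]
orientation: [[0.997, -0.079, 0.001], [-0.079, -0.997, -0.002], [0.001, 0.002, -1.0]]
ft_force: [0.1, -5.3, 11.0]
gripper_width: -0.0001
gripper_force: 5.3
```

Request:
servo_tool(moves=[[0,-0.0025,0.0002,0],[0,-0.005,0.0004,0],[0,-0.0075,0.0006,0],[0,-0.01,0.0008,0],[0,-0.01,0.0008,0]])

```text
t: 25.7
ee_pos: [0.6095, 0.0184, 0.2421]
orientation: [[0.997, -0.079, 0.002], [-0.079, -0.997, -0.002], [0.002, 0.001, -1.0]]
ft_force: [-0.3, -4.3, 12.6]
gripper_width: 0.0002
gripper_force: 6.1
```

Lathe y is about +0.011. I'll ease slightly and go on to about +0.025.

Request:
servo_tool(moves=[[0,-0.0025,0,0],[0,-0.005,0.0002,0],[0,-0.0075,0.0004,0],[0,-0.01,0.0006,0],[0,-0.0125,0.0008,0],[0,-0.0135,0.0009,0],[0,-0.0135,0.0009,0]])

```text
t: 26.58
ee_pos: [0.6104, 0.0321, 0.241]
orientation: [[0.997, -0.079, 0.001], [-0.079, -0.997, -0.001], [0.001, 0.001, -1.0]]
ft_force: [-0.3, -2.4, 9.1]
gripper_width: -0.0004
gripper_force: 4.3
```

Request:
servo_tool(moves=[[0,0,-0.01,0],[0,0,-0.03,0],[0,0,-0.06,0],[0,0,-0.09,0],[0,0,-0.11,0],[0,0,-0.12,0],[0,0,-0.12,0],[0,0,-0.12,0]])

```text
t: 27.58
ee_pos: [0.6099, 0.033, 0.3597]
orientation: [[0.997, -0.078, -0.001], [-0.078, -0.997, 0.0], [-0.001, 0.0, -1.0]]
ft_force: [-0.5, 0.5, -0.1]
gripper_width: 0.0001
gripper_force: 0.0
```

Run:
```python
from h import *
import cv2
cv2.imwrite('pics/end.png',cam('scene')[2][:,:,::-1]);s=sense();print(s['t'],s['ee_pos'],s['ft_force'])
```

```text
27.625 [0.60996851 0.03300728 0.35972531] [-1.2562399   0.02390794 -0.91848053]
```

View pics/end.png

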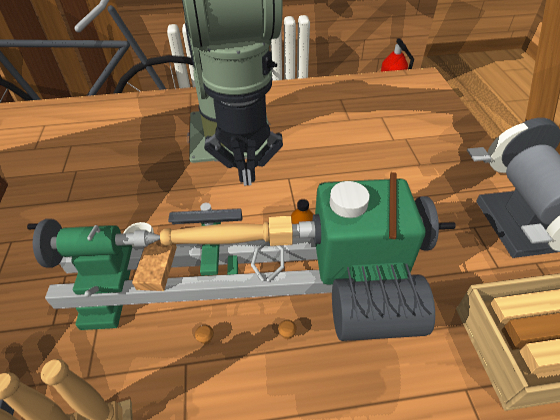

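The hand is clear, with the fingertips at about (247,183). The leg, rest (205,215), tin (350,198) and knobs are where they were in the first picture. Handing in.

```bash
python3 -c "
from station import ctrl;print(ctrl.finish_job())"
```

```text
the job is handed in; nothing more can be done
None
```

I stroked the shaft out and back, with contact in every segment at about 3 to 13 N, then lifted the hand clear; nothing shows as moved in the last picture, and the job is handed in (no verdict was returned).

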